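Set the gauge slide to the marked stop

ROBOT

A 6-joint arm with a two-finger parallel gripper is mounted at the origin on the work surface. World frame = base frame: x ahead of the robot, y to its left, z up, the work surface at z = 0. Lengths are in m, angles in rad, forces in N, time in s.
With the tool pointing down it reaches from about 0.325 to 0.9 m from the base axis. Payload 6.1 kg.
Tool frame: the origin (TCP) lies midway between the tips of the shut fingers; the grasp point (between the pads) lies 19 mm behind it; z points along the fingers, y is the line along which they close (so a half turn about z gives the same grasp; the last joint's range is limited). The gripper opens to 85 mm and grips with 20 to 120 N. Pads are 22 mm wide; open, the fingers measure 114 mm over their backs; the gripper's body (76 mm by 85 mm) begins 54 mm behind the grasp point. The pads swing forward as they close: fully open they stand 13 mm farther back than shut.
Start: joints at [-1.321, 0.22, 1.526, -0, 1.395, -0.126], TCP at [0.229, -0.581, 0.231] pointing down, gripper open.
Joint ranges: [-2.98, 2.98], [-0.91, 2.08], [0.09, 2.57], [-1.24, 4.39], [0.2, 2.65], [-2.68, 2.68]. Speed limits (rad/s): [2.57, 2.57, 3.01, 3.14, 3.14, 3.14].

INTERFACE

Orientations are given as a unit quaternion [w, x, y, z].
In Python, from rig import get_obs, read_camera, sign_off gives the robot as it stands.
- The arm moves only by the shell command python3 -m crank 'ROWS' [FORCE]. ROWS is text: rows parted by semicolons, each of 5 numbers parted by spaces: the opening, from 0 (shut) to 1 (fully open), then the shift along the tool's x, y, z in m, then the turn about the tool's z in rad. A call has 1 to 20 rows; each row is the pose to reach, as a shift and turn from the pose commanded when the call began, along the tool's axes at that moment; what a row does not reach only later rows make up. A row lasts 1/12 s, in which the tool goes at most 41.7 mm and 7.16 degrees, less where a joint would pass 70% of its speed; a pose out of reach is approached as far as the arm can. A call with a gripper value outside its range is refused whole. The fingers move at their own pace and stop on an object; FORCE is the grip in N (left out, the last holds). Time passes only in rows, so rows that repeat a pose let the fingers close. It gives the time, the measured TCP pose, the force, the opening and the grip force at its end, in the units of the state.
- get_obs(): the state, without advancing time (a new reading comes with each control period).
- read_camera(name): name is "scene" or "top" or "wrist"; returns a dict with "pixels" (420x560x3 uint8, red, green, blue), "K" (3x3 intrinsics, pixels), "R" (3x3) and "t" (3): a world point X has camera coordinates R X + t. Camera axes: x right, y down, z forward; pixel columns grow to the right and rows downward; lengths in m; the calibration is good to about 2 mm. The wrist camera is an equidistant fisheye: a pixel r from the principal point sees the ray r / f radians off the axis. A picture is of the moment at which its call begins. There is no depth.
- sign_off(): hands the job in; it is judged then, once.
The state is a dict: "t": time; "q": joint angles; "dq": joint speeds; "tau": joint torques, N m; "tool_pos": TCP position; "eef_rot": TCP orientation; "ft_force": force on the tool from outside, world axes, zero at the start; "moment": the same for the moment, N m; "gripper_width": opening from 0.0 (shut) to 1.0 (fully open); "grip_force": force on a finger pad.
Only numpy, scipy, OpenCV 4.12 (cv2) and the standard library are available. Lean on these libraries where they do the work, as an engineer would, in place of code of your own. Each camera call takes 0.05 s, during which the arm holds its last target. There are 200 camera calls.

TASK

Set the coupler gauge on the oak plank: with the fingertips, press down the pad in the middle of the slide to free its brake and, keeping it pressed, push the slide along its rail until it is right up against the marked stop, the one with the pointed bar across its top. Then let the pad spring up and move clear. Do not force the slide along while its brake is on, and leave the tube cap, base plate and half coupler where they lie.

Things in the scene. Friction and masses are not known exactly. Their poses are not given: they have to be found in the camera images.
- plank: Fixed oak plank, 340 (x) x 560 (y) x 30 mm; origin at the centre of its underside, z up. A steel rail 50 mm wide, 440 mm long lies along the plank's y at plank x = -70 mm, its top 50 mm above the work surface. Fixed at plank x +50 to +130, y -65 to +130 mm: a girder coupler under a toggle clamp with a red handle, up to 115 mm above the work surface.
- gauge_slide (a joint): Position of the dark steel slide along the rail, in m: 0 at the middle of the rail, growing along the plank's +y. Captive on the rail. While the brake is on, a push of up to about 18 N does not move it; with the pad pressed it runs with about 1 to 2 N.
- slide_mid (a point): Middle of the slide, 62 mm above the work surface (12 mm above the rail). The slide is 110 mm long along the rail, 64 mm wide, with a raised shoulder across each end (24 mm long, top 88 mm above the work surface); between the shoulders is a 62 mm long pocket, open at both sides, with the pad in it.
- press_pad (a joint): How far the pad is pressed down, in m: 0 sprung up (brake on), 0.006 fully down. The brake is free from about 0.003 down; the press rises to about 11 N there and stays nearly so to the bottom. It springs up when let go, which puts the brake on again.
- pad_top (a point): Centre of the top face of the pad, a black rubber pad with ribs, 54 mm (along the rail) x 48 mm, level. 76 mm above the work surface when up, 70 mm when fully down; it rides with the slide.
- marked_stop_mid (a point): Middle of the marked stop, 62 mm above the work surface: a fixed steel block over the rail, 40 mm along the rail, 64 mm wide, top at 77 mm; told by the bar with pointed ends, 134 mm across the rail, and the 30 mm round boss on top (to 89 mm). It may stand at either end of the rail. With the slide against it, their middles are 75 mm apart.
- plain_stop_mid (a point): Middle of the plain stop, 62 mm above the work surface: the same 40 x 64 mm block with a bare flat top, at the other end of the rail. Not the target.
- tube_cap: Loose blue plastic tube cap, 58 mm across, 32 mm high, standing on the plank; origin at the centre of its underside. Leave it.
- base_plate: Loose steel base plate, 130 x 130 x 6 mm with a spigot 38 mm across and 45 mm tall at its middle, flat on the plank; origin at the centre of its underside. Leave it.
- half_coupler: Loose grey half coupler, about 70 x 40 x 56 mm, on the plank; origin at the centre of its underside. Leave it.

How it is judged:
By the outcome, as a careful person would: the job done as asked, in the order asked, and still so for the second after the job is handed in, with the robot touching nothing.
It also fails if it takes over 32 s, if anything falls off the work surface, if the arm or the gripper's body presses on something with over 40 N, if the wrist force passes 120 N, or if a joint passes its speed limit or range.

## Working session

There is one attempt and no reset: what is moved stays moved. The work goes in short steps, Python scripts to look and compute and a shell command to move; the robot and the scene stay as the last step left them, time stands still between calls to the robot, and variables do not carry over. Pictures are saved under pics/ and viewed, at most 10 in all, crops included, and the job is handed in when it is done.

```bash
mkdir -p pics
python3 - <<'E'
from rig import *
import cv2,numpy as np
for n in("top","scene"):
    c=read_camera(n); cv2.imwrite(f"pics/{n}0.png",c["pixels"][:,:,::-1]); np.savez(f"{n}0.npz",**c)
    print(n,c["K"].tolist(),c["R"].round(3).tolist(),c["t"].round(3).tolist())
o=get_obs();print(o)
E
```

```text
top [[524.6251279256721, 0.0, 279.36654723703134], [0.0, 524.6251279256721, 214.90133925081554], [0.0, 0.0, 1.0]] [[-0.009, -1.0, 0.005], [-0.99, 0.008, -0.139], [0.138, -0.006, -0.99]] [0.015, 0.622, 1.034]
scene [[540.411896590411, 0.0, 276.2780943416885], [0.0, 540.411896590411, 208.23153203719875], [0.0, 0.0, 1.0]] [[0.12, 0.993, -0.013], [0.674, -0.091, -0.733], [-0.729, 0.08, -0.68]] [-0.094, -0.363, 1.559]
{'t': 0.1, 'q': array([-1.32109939e+00,  2.21171509e-01,  1.52751871e+00, -2.68890957e-05,
        1.39466022e+00, -1.26106446e-01]), 'dq': array([ 0.00259687, -0.0026094 , -0.00213247, -0.00124807, -0.00081265,
       -0.00106169]), 'tau': array([ 1.06376785e-03, -4.98243713e+01, -3.90545189e+01, -1.80854295e-04,
        5.71986879e-03, -1.25308122e-05]), 'tool_pos': array([ 0.22923642, -0.58085812,  0.23028195]), 'eef_rot': array([-8.76394803e-04,  9.82397535e-01,  1.86800188e-01, -6.74858435e-05]), 'ft_force': array([ 0.69009963, -0.49820011,  0.76574632]), 'moment': array([0.01624492, 0.00473643, 0.02073072]), 'grip_force': 0.0, 'gripper_width': 0.9984889699267243}
```

View pics/top0.png

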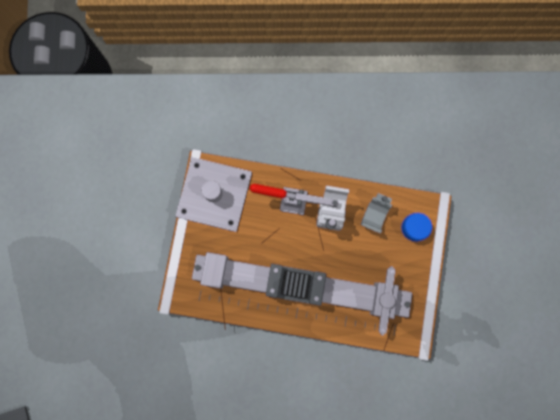

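View pics/scene0.png

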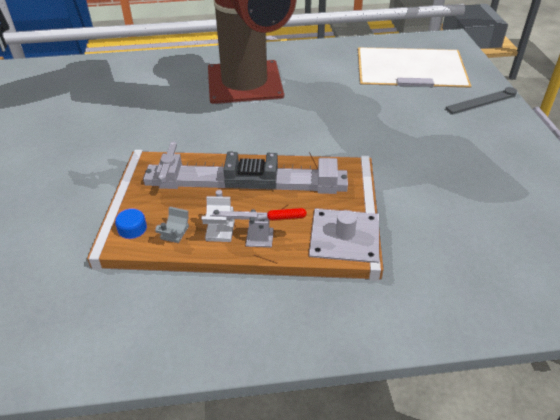

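Top view: the marked stop with the pointed bar is at about (388,300) and the plain stop at (213,270). The slide pad is at about (297,285). The marked stop lies toward world -y. I'll refine these positions on an enlarged crop.

```bash
cat > h.py <<'E'
import numpy as np,cv2
def px2w(c,u,v,z):
    d=c["R"].T@np.linalg.inv(c["K"])@np.array([u,v,1.]); o=-c["R"].T@c["t"]
    return o+d*(z-o[2])/d[2]
E
python3 - <<'E'
from h import *
c=np.load("top0.npz")
for n,u,v,z in(("pad",297,285,.076),("boss",388,300,.089),("plain",213,270,.077),("c1",194,152,.03),("c2",450,194,.03),("c3",162,314,.03),("c4",428,359,.03)): print(n,px2w(c,u,v,z).round(4))
cv2.imwrite("pics/crop.png",cv2.resize(c["pixels"][240:345,190:420,::-1],None,fx=3.4,fy=3.4,interpolation=cv2.INTER_CUBIC))
E
```

```text
pad [ 0.4793 -0.0237  0.076 ]
boss [ 0.4491 -0.198   0.089 ]
plain [0.5098 0.1406 0.077 ]
c1 [0.7601 0.1886 0.03  ]
c2 [ 0.6658 -0.3485  0.03  ]
c3 [0.4237 0.2486 0.03  ]
c4 [ 0.3303 -0.2863  0.03  ]
```

View pics/crop.png

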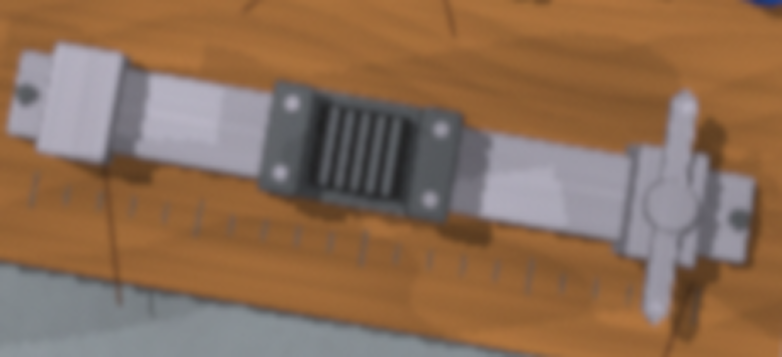

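The pad is refined to about (296.2,284.1), near world (0.481,-0.022), and the boss to (387.1,299.7). The push direction is about -100° and the travel about 0.10 m. I'll move above the pad with the fingers shut and tool y along the push.

```bash
python3 -m crank '0 .02 -.02 0 .05; 0 .05 -.05 0 .1; 0 .08 -.08 0 .2; 0 .11 -.11 0 .3; 0 .14 -.14 0 .4; 0 .17 -.165 0 .5; 0 .2 -.195 0 .548; 0 .23 -.225 0 .548; 0 .26 -.255 0 .548; 0 .29 -.285 0.02 .548; 0 .32 -.31 .04 .548; 0 .35 -.34 .06 .548; 0 .38 -.37 .08 .548; 0 .41 -.4 .09 .548; 0 .43 -.418 .1 .548; 0 .4395 -.427 .1 .548; 0 .4395 -.427 .1 .548; 0 .4395 -.427 .1 .548'
python3 - <<'E'
from rig import *
from h import *
from scipy.spatial.transform import Rotation as Ro
o=get_obs(); print(o["t"],o["tool_pos"].round(4),Ro.from_quat(o["eef_rot"],scalar_first=True).as_matrix().round(4).tolist(),o["ft_force"])
w=read_camera("wrist");s=read_camera("scene");np.savez("s1.npz",**s);np.savez("w1.npz",**w)
a=cv2.resize(s["pixels"][120:220,110:390],(784,280),interpolation=cv2.INTER_CUBIC)
b=cv2.resize(w["pixels"],(400,300)); im=np.zeros((600,784,3),np.uint8); im[:280]=a; im[290:590,:400]=b
t=read_camera("top")["pixels"][240:345,190:290+40]; im[290:505,400:784]=cv2.resize(read_camera("top")["pixels"][220:320,230:409],(384,215))
cv2.imwrite("pics/m1.png",im[:,:,::-1])
E
```

```text
t: 1.6
tool_pos: [0.4811, -0.0217, 0.1305]
eef_rot: [0.0, 0.996, -0.084, -0.001]
ft_force: [0.4, -0.6, 0.0]
gripper_width: -0.001
grip_force: 0.0
1.6 [ 0.4811 -0.0217  0.1305] [[0.9857, -0.1683, -0.0018], [-0.1683, -0.9857, 0.0001], [-0.0018, 0.0002, -1.0]] [ 0.40423024 -0.55130789  0.00056901]
```

View pics/m1.png

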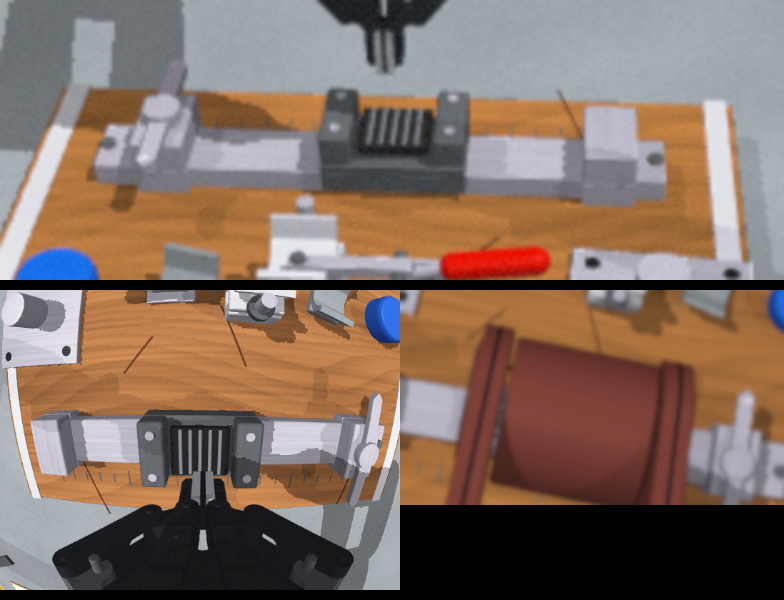

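The fingers hang centred above the pad. In the scene crop the pad is at (396,130) and the boss at (160,105), and nothing is in the way. I'll cross-check these from the scene camera while descending to just above the pad.

```bash
python3 - <<'E'
from h import *
c=np.load("s1.npz"); print(px2w(c,110+396/2.8,120+130/2.8,.076).round(4),px2w(c,110+160/2.8,120+105/2.8,.089).round(4))
c=np.load("top0.npz"); print(px2w(c,296.2,284.1,.076).round(4),px2w(c,387.1,299.7,.089).round(4))
E
python3 -m crank '0 0 0 .015 0; 0 0 0 .03 0; 0 0 0 .04 0; 0 0 0 .046 0; 0 0 0 .05 0; 0 0 0 .05 0'
```

```text
[ 0.4867 -0.0166  0.076 ] [ 0.4479 -0.1936  0.089 ]
[ 0.4811 -0.0221  0.076 ] [ 0.4497 -0.1963  0.089 ]
t: 2.3
tool_pos: [0.481, -0.0232, 0.0807]
eef_rot: [-0.0, 0.996, -0.086, -0.001]
ft_force: [-1.0, -1.1, -0.6]
gripper_width: -0.003
grip_force: 0.0
```

```bash
python3 -m crank '0 0 0 .002 0; 0 0 0 .004 0; 0 0 0 .006 0; 0 0 0 .008 0; 0 0 0 .009 0; 0 0 0 .009 0; 0 0 0 .009 0'
```

```text
t: 2.88
tool_pos: [0.4821, -0.023, 0.0735]
eef_rot: [0.0, 0.996, -0.086, 0.0]
ft_force: [-3.6, -0.4, 8.9]
gripper_width: 0.001
grip_force: 4.6
```

```bash
python3 -m crank '0 0 0 .001 0; 0 0 0 .002 0; 0 0 0 .003 0; 0 0 0 .003 0; 0 0 0 .003 0'
```

```text
t: 3.3
tool_pos: [0.4821, -0.0229, 0.0707]
eef_rot: [0.0, 0.996, -0.086, 0.0]
ft_force: [-3.9, 1.3, 10.8]
gripper_width: -0.0
grip_force: 5.3
```

```bash
python3 -m crank '0 0 .002 0 0; 0 0 .004 0 0; 0 0 .007 0 0; 0 0 .01 0 0; 0 0 .014 0 0; 0 0 .018 0 0; 0 0 .022 0 0; 0 0 .025 0 0'
python3 - <<'E'
from rig import *
from h import *
s=read_camera("scene")
cv2.imwrite("pics/m2.png",cv2.resize(s["pixels"][110:220,110:390,::-1],None,fx=2.8,fy=2.8,interpolation=cv2.INTER_CUBIC))
E
```

```text
t: 3.97
tool_pos: [0.4776, -0.0475, 0.0707]
eef_rot: [-0.0, 0.996, -0.086, 0.0]
ft_force: [-4.5, 1.4, 10.2]
gripper_width: 0.002
grip_force: 5.5
```

View pics/m2.png

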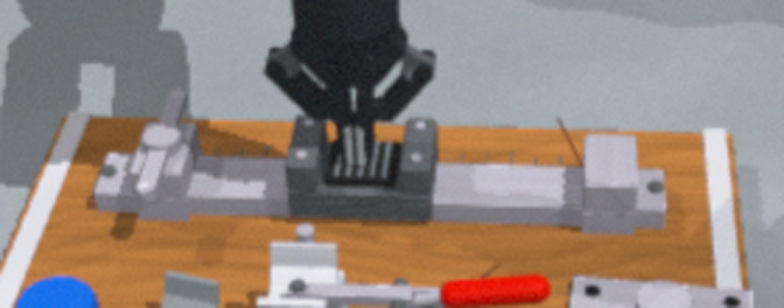

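The slide rides with the fingertips: its left edge went from 318 to 288 px, about 24 mm. I'll push on.

```bash
python3 -m crank '0 0 .003 0 0; 0 0 .007 0 0; 0 0 .012 0 0; 0 0 .018 0 0; 0 0 .024 0 0; 0 0 .03 0 0; 0 0 .036 0 0; 0 0 .042 0 0; 0 0 .048 0 0; 0 0 .053 0 0; 0 0 .057 0 0; 0 0 .06 0 0; 0 0 .062 0 0'
python3 -m crank '0 0 .002 0 0; 0 0 .004 0 0; 0 0 .006 0 0; 0 0 .006 0 0'
```

```text
t: 5.1
tool_pos: [0.4664, -0.1087, 0.0704]
eef_rot: [-0.0, 0.996, -0.086, -0.0]
ft_force: [-6.4, 2.9, 11.6]
gripper_width: -0.001
grip_force: 5.5
t: 5.43
tool_pos: [0.4653, -0.1147, 0.0703]
eef_rot: [0.0, 0.996, -0.086, -0.001]
ft_force: [-5.4, 1.0, 10.5]
gripper_width: -0.001
grip_force: 5.4
```

```bash
python3 -m crank '0 0 .0015 0 0; 0 0 .003 0 0; 0 0 .004 0 0; 0 0 .004 0 0'
python3 -m crank '0 0 .0015 0 0; 0 0 .003 0 0; 0 0 .004 0 0; 0 0 .004 0 0'
python3 - <<'E'
from rig import *
from h import *
s=read_camera("scene")
cv2.imwrite("pics/m3.png",cv2.resize(s["pixels"][120:210,120:270,::-1],None,fx=5,fy=5,interpolation=cv2.INTER_CUBIC))
E
```

```text
t: 5.77
tool_pos: [0.4646, -0.1184, 0.0703]
eef_rot: [0.0, 0.996, -0.086, -0.001]
ft_force: [-5.6, 1.1, 11.8]
gripper_width: 0.0
grip_force: 5.5
t: 6.1
tool_pos: [0.4639, -0.1224, 0.0703]
eef_rot: [-0.0, 0.996, -0.086, -0.001]
ft_force: [-5.9, 1.6, 11.2]
gripper_width: -0.001
grip_force: 5.5
```

View pics/m3.png

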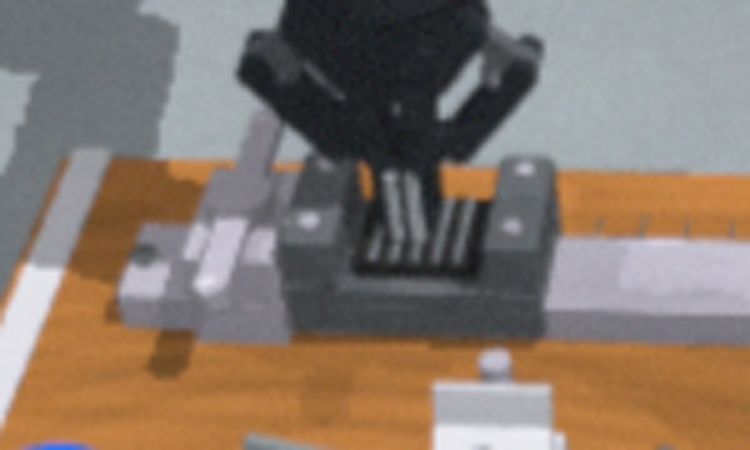

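The slide is at the stop or within a millimetre or two of it; the stop edge is at about (290,300). I'll keep stepping until the reaction force shows contact.

```bash
for i in 1; do python3 -m crank '0 0 .001 0 0; 0 0 .002 0 0; 0 0 .003 0 0; 0 0 .003 0 0'; done
python3 -m crank '0 0 .001 0 0; 0 0 .002 0 0; 0 0 .003 0 0; 0 0 .003 0 0'
```

```text
t: 6.48
tool_pos: [0.4634, -0.1251, 0.0703]
eef_rot: [-0.0, 0.996, -0.086, -0.001]
ft_force: [-6.0, 2.9, 11.6]
gripper_width: -0.0
grip_force: 5.5
t: 6.82
tool_pos: [0.4639, -0.1271, 0.0705]
eef_rot: [-0.001, 0.996, -0.086, 0.0]
ft_force: [-2.7, 7.0, 10.5]
gripper_width: 0.003
grip_force: 5.3
```

```bash
python3 -m crank '0 0 .001 0 0; 0 0 .002 0 0; 0 0 .003 0 0; 0 0 .003 0 0'
python3 - <<'E'
from rig import *
from h import *
s=read_camera("scene")
cv2.imwrite("pics/m4.png",cv2.resize(s["pixels"][120:210,120:270,::-1],None,fx=5,fy=5,interpolation=cv2.INTER_CUBIC))
E
```

```text
t: 7.15
tool_pos: [0.4641, -0.1303, 0.0709]
eef_rot: [-0.001, 0.996, -0.086, 0.001]
ft_force: [0.3, 6.2, 10.5]
gripper_width: -0.004
grip_force: 5.3
```

View pics/m4.png

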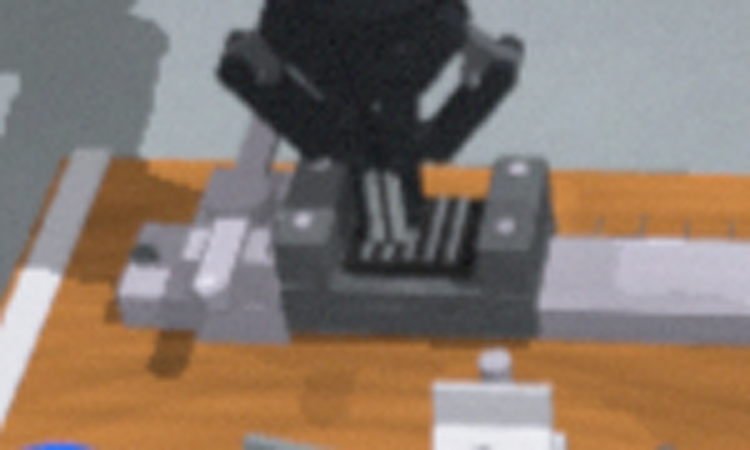

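The slide is against the stop: the lateral force saturated at about 6 N and the fingertips began to slip on the pad. I'll lift clear.

```bash
python3 -m crank '0 0 0 -.003 0; 0 0 0 -.007 0; 0 0 0 -.012 0; 0 0 0 -.025 0; 0 0 0 -.05 0; 0 0 0 -.08 0; 0 0 0 -.11 0; 0 0 0 -.13 0; 0 0 0 -.14 0; 0 0 0 -.14 0; 0 0 0 -.14 0'
python3 - <<'E'
from rig import *
from h import *
s=read_camera("scene")
cv2.imwrite("pics/m5.png",cv2.resize(s["pixels"][120:210,120:270,::-1],None,fx=5,fy=5,interpolation=cv2.INTER_CUBIC))
E
```

```text
t: 8.12
tool_pos: [0.4624, -0.1312, 0.2087]
eef_rot: [0.0, 0.996, -0.086, -0.0]
ft_force: [-0.4, 0.3, -1.1]
gripper_width: -0.001
grip_force: 0.0
```

View pics/m5.png

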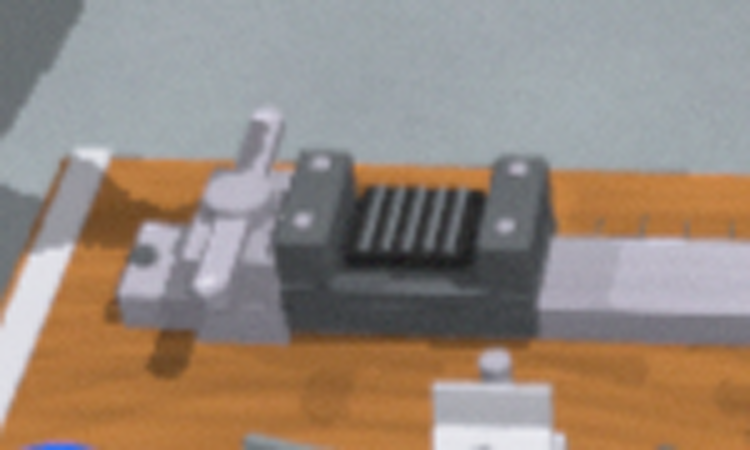

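The slide's end (about 285,300) sits flush against the marked stop, the pad has sprung up and the arm is clear. I'll hand it in.

```bash
python3 -c "
from rig import *
print(sign_off())"
```

```text
the job is handed in; nothing more can be done
None
```

The slide is right up against the marked stop with its pad sprung up and brake on, the arm is clear, the loose parts were never approached, and the job was handed in at about 8 s of robot time.

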